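# Fold up a synthesizer's control panel and lock it with its pin

## Task

Fold the synthesizer's hinged control panel up by its bar handle to its playing angle, which is the one at which the hidden cross-hole in the hinge shaft comes under the lock pin waiting in its bore, so that the pin can go in: raise it slowly and do not force it once the pin has dropped in and blocks it. Then push the pin fully home, so that its head sits on the housing and the panel is locked, let go, and leave the other things on the table where they are.

Things in the scene. Friction and masses are not known exactly. Their poses are not given: they have to be found in the camera images.
- synth: Fixed black case, 240 mm deep, 250 wide, white pads on its 44 mm high front deck. Origin on the table right below the hinge line, mid-width; x level, from hinge line to handle side (away from the player), y along the hinge line towards the lock housing, z up. Hinge axis: parallel to y, 60 mm above the origin. Housing: aluminium block 96 x 44 mm (x, y), 136 high, centred 150 mm along +y.
- panel (a joint): Angle of the grey panel about its hinge (rad): 0 = flat and level, grows as the handle edge swings up and back towards the hinge; end stop 1.05. Stiff hinge: the panel stays where it is left; lifting by the bar takes 3 to 6 N; when blocked, keep under 20 N at the bar. Playing angle: unseen, different each time, 0.33 to 0.87. Panel 14 mm thick, 236 wide, its edge 120 mm from the hinge axis.
- handle (a point): Middle of the panel's handle: round steel bar 12 mm thick, 120 long, parallel to the hinge axis and 168 mm from it, level with it when the panel is flat. 42 mm clear gap between bar and panel edge; 10 mm thick side arms at the bar's ends; free air below. Frame turns with the panel: x outward from the hinge, y along the bar. The bar can turn in fingers that stay pointing down.
- pin_head (a point): Centre of the lock pin's head, a dark round knob 24 mm across, 26 high (this point 13 mm below its flat top); z up. It starts 15 mm above its home height, the pin's tip resting on the solid rim of the hinge hub. The last 9 mm down is a snug fit, 3.5 N or a little more to push; the head then meets the housing firmly.
- bore (a point): Mouth of the pin's vertical bore (11 mm wide): centre of the housing's flat top, 136 mm above the table, right above the hinge axis. Axes as the case. The centre of the pin's head is 28 mm above this point at the start, 13 mm when home.
- pedal: Bystander: grey effects pedal, 115 x 68 x 36 mm, beside the case; origin under its centre.
- jack_a: Bystander: black and steel jack plug, 64 mm long, lying on the case's front deck; origin near its middle.
- jack_b: Bystander: another such jack plug, on the table beyond the handle.
- mug: Bystander: white mug, 80 mm across, 92 mm high, beyond the housing; origin under its centre.
- tin: Bystander: flat metal tin, 60 x 90 x 22 mm; origin under its centre.
- pin: The lock pin, origin at its lower tip; 10 mm shank, 53 long. The hub below (38 mm radius) turns with the panel. When its hidden 12 mm cross-hole comes under the pin, the pin drops 6 mm if the panel moves slowly (under 0.15 rad/s); the panel is then blocked softly both ways, with a play of about 0.15 to 0.2 rad. Only near the middle of that play (within 0.04 rad) does the pin go down; elsewhere it jams.

How it is judged (in metres and radians):
On the way, in this order (a step that is already met when the one before it is completed fails the run):
1. the panel has been folded up to more than 0.26 rad (value of joint panel above 0.26 rad), for 0.1 s.
2. the pin is pushed home in the shaft's cross-hole: its head within 2.5 mm of resting on the housing (z of pin_head in the frame of bore below 0.0155 m and horizontal distance between pin_head and bore below 0.004 m and angle between pin_head's own z axis and vertical below 0.1 rad), for 0.2 s.
At the end, for the whole second after the job is handed in: The panel is at rest at its playing angle (between 0.27 and 0.93 rad); the pin is at rest in its bore and the cross-hole, upright within 0.1 rad, within 4 mm of the bore's axis, the underside of its head within 2.5 mm of the housing's top (all of step 2 and value of joint panel between 0.27 and 0.93 rad and velocity of joint panel between -0.05 and 0.05 rad/s and linear speed of pin below 0.02 m/s); the robot touches nothing.
It fails at once if one of the other loose things (pedal, jack plugs, mug, tin) is moved by more than 30 mm (distance of any of pedal, jack_a, jack_b, mug, tin from where it was at the start of the episode above 0.03 m).
It fails at once if the panel or the pin is forced: the lock pin is loaded with more than 180 N in its hole and bore (about 20 N at the bar when blocked) (contact force between pin and synth above 180 N).
It fails at once if the pin is pulled out of its bore (z of pin_head in the frame of bore above 0.05 m).
It also fails if it takes over 64 s, if anything falls off the work surface, if the arm or the gripper's body presses on something with over 40 N, if the wrist force passes 120 N, or if a joint passes its speed limit or range.

## Robot

A 6-joint arm with a two-finger parallel gripper is mounted at the origin on the work surface. World frame = base frame: x ahead of the robot, y to its left, z up, the work surface at z = 0. Lengths are in m, angles in degrees, forces in N, time in s.
With the tool pointing down it reaches from about 0.35 to 0.875 m from the base axis. Payload 4.2 kg.
Tool frame: the origin (TCP) lies midway between the tips of the shut fingers; the grasp point (between the pads) lies 19 mm behind it; y points along the fingers, z is the direction in which the jaws open and shut, and the axes are right-handed (so a half turn about y gives the same grasp; the last joint's range is limited). The gripper opens to 87 mm and grips with 3 to 60 N. Pads are 19 mm wide; open, the fingers measure 117 mm over their backs; the gripper's body (75 mm by 190 mm) begins 51 mm behind the grasp point.
Start: joints at [82.483, 22.042, 0.453, 0, -68.411, -14.817], TCP at [0.237, 0.578, 0.184] pointing down, gripper open.
Joint ranges: [-179.83, 179.83], [-69.29, 118.12], [-61.27, 80.66], [-181.25, 117.63], [-171.15, -9.14], [-177.46, 177.46]. Speed limits (degrees/s): [159.86, 159.86, 180, 180, 180, 180].

## Interface

Orientations are given as [roll, pitch, yaw] about the fixed x, y, z axes, in that order (R = Rz(yaw) Ry(pitch) Rx(roll)).
In Python, from workcell import env gives the robot as it stands. The module is installed in compiled form; this text tells all that it offers. Calls block until the motion is done:
- env.goto(position, orientation): joint-space move of the TCP to a pose.
- env.move_straight(position, rotation=None, rate=0.15, force_limit=None): straight line of the TCP; rotation=None keeps the orientation; rate is the mean speed in m/s. With force_limit (N) it stops when the force on the tool has changed by that much, and returns True; else False.
- env.set_joints(angles): joint-space move.
- env.gripper_to(opening, grasp_force=None): opening from 0.0 (shut) to 1.0 (fully open); grasp_force is the grip in N (None keeps the last); returns when the fingers have stopped.
- env.dwell(seconds).
- env.inverse_kinematics(position, orientation): joint angles nearest the present ones, or None.
- env.read_state(): the state.
- env.grab_frame(name): name is "scene" or "top"; returns a dict with "image" (400x640x3 uint8, blue, green, red), "fx", "fy", "cx", "cy" (pixels), "position" and "orientation" of the camera in the world. Camera axes: x right, y up, looking along -z (the intrinsics and any distortion apply to the point x, -y, -z); pixel columns grow to the right and rows downward; lengths in m; the calibration is good to about 2 mm. A picture is of the moment at which its call begins. There is no depth.
A pose or a line that the arm cannot do raises env.Unreachable and nothing moves.
- env.close_job(): hands the job in, once; it reports no verdict.
Trained networks look in a picture, given as the dict that the camera call returned (one of the last four; its "shot" number tells which), for a name from the list of things; names that differ only in an ending like _2 or _b are one class to them, and where a whole thing is asked for, a point or a joint stands for the part that bears it (a point fixed in the world has none). Each returns a list of dicts, best first, with "score" (0 to 1); they miss things now and then, are a little off and sometimes report something else, mostly with a low value. They report only what shows in the picture. A call takes as long as a camera call.
- env.search_frame(picture, thing): "xyz" ([x, y, z] in m, in world coordinates, good to about 4 mm: the middle of the surface that is visible of it).
- env.trace(picture, thing): "mask" (400x640 bool, what is visible of it).
The state is a dict: "clock": time; "joint_positions": joint angles; "qvel": joint speeds; "joint_torque": joint torques, N m; "position": TCP position; "tool_rot": TCP orientation; "force": force on the tool from outside, world axes, zero at the start; "wrist_torque": the same for the moment, N m; "opening": opening from 0.0 (shut) to 1.0 (fully open).
Only numpy, scipy, OpenCV 4.12 (cv2) and the standard library are available. Lean on these libraries where they do the work, as an engineer would, in place of code of your own. Each camera call takes 0.05 s, during which the arm holds its last target.

## Working session

There is one attempt and no reset: what is moved stays moved. The work goes in short steps, each a Python script; the robot and the scene stay as the last script left them, time stands still between calls to the robot, and variables do not carry over. Pictures are saved under pics/ and viewed, and the job is handed in when it is done.

```bash
mkdir -p pics
python3 - <<'E'
from workcell import env
import cv2
for n in ("scene","top"):
    p=env.grab_frame(n); cv2.imwrite(f"pics/{n}0.png",p["image"])
    print(n,p["fx"],p["fy"],p["cx"],p["cy"],p["position"],p["orientation"],[k for k in p])
    for t in ("synth","panel","handle","pin_head","pedal","jack_a","mug","tin"):
        print(t,[(round(d["score"],2),[round(float(v),3) for v in d["xyz"]]) for d in env.search_frame(p,t)][:3])
print(env.read_state())
E
```

```text
scene 453.00187795148577 453.00187795148577 317.4000560094974 200.68923369740565 [ 1.17864196 -0.22349322  0.79233721] [42.67666723  0.49451412 66.79540375] ['image', 'fx', 'fy', 'cx', 'cy', 'position', 'orientation', 'shot']
synth [(0.95, [0.558, -0.001, 0.07])]
panel [(0.64, [0.568, -0.021, 0.076])]
handle []
pin_head [(0.61, [0.539, 0.146, 0.168])]
pedal [(0.83, [0.51, -0.245, 0.037])]
jack_a [(0.67, [0.537, 0.145, 0.169]), (0.62, [0.456, 0.016, 0.057]), (0.58, [0.734, -0.019, 0.008])]
mug [(0.65, [0.565, 0.288, 0.061])]
tin [(0.78, [0.702, 0.172, 0.021]), (0.26, [0.508, -0.24, 0.039])]
top 385.609805235679 385.609805235679 322.3841688965063 198.04637489103393 [0.55302917 0.03493794 1.14520684] [  3.4484686   -1.06806408 -91.62453008] ['image', 'fx', 'fy', 'cx', 'cy', 'position', 'orientation', 'shot']
synth [(0.45, [0.482, -0.233, 0.037])]
panel [(0.65, [0.558, -0.017, 0.073])]
handle [(0.64, [0.558, -0.014, 0.074])]
pin_head []
pedal [(0.76, [0.482, -0.231, 0.039])]
jack_a [(0.5, [0.456, 0.011, 0.053])]
mug [(0.94, [0.547, 0.305, 0.027]), (0.53, [0.554, -0.017, 0.072])]
tin [(0.62, [0.696, 0.175, 0.022])]
{'clock': 0.9, 'joint_positions': array([ 8.24844593e+01,  2.20390943e+01,  4.51562046e-01, -8.46924771e-04,
       -6.84107157e+01, -1.48148124e+01]), 'qvel': array([ 0.02336562, -0.0182666 , -0.02892955, -0.07982547,  0.04040655,
       -0.00184649]), 'joint_torque': array([-1.26520310e-03, -3.90454209e+01,  1.87622881e+01,  4.22424719e+00,
        1.55373017e-02, -2.76597160e-05]), 'position': array([0.23744837, 0.57810495, 0.18396786]), 'tool_rot': array([-9.00014925e+01, -1.20933808e-03,  1.57669335e+02]), 'force': array([-0.42759365, -0.21137704,  0.80642917]), 'wrist_torque': array([-0.00843103, -0.03843521,  0.0013242 ]), 'opening': 0.9994358142228039}
```

View pics/scene0.png

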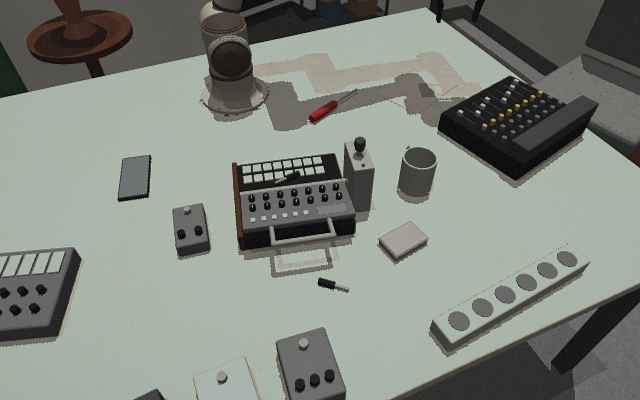

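View pics/top0.png

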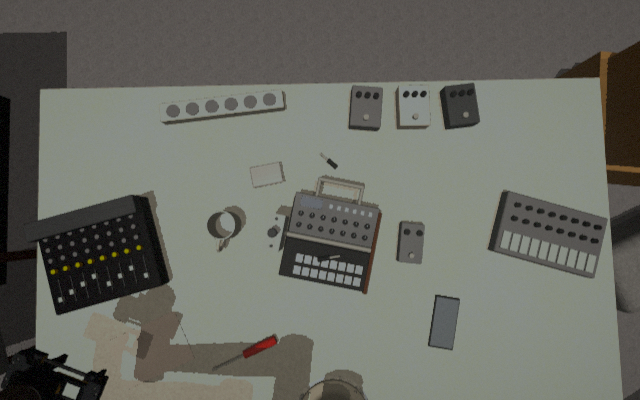

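Run:
```python
import cv2
a=cv2.imread("pics/top0.png")[160:310,230:400]; cv2.imwrite("pics/top0c.png",cv2.resize(a,None,fx=4,fy=4,interpolation=cv2.INTER_CUBIC)[:600])
a=cv2.imread("pics/scene0.png")[125:280,220:390]; cv2.imwrite("pics/scene0c.png",cv2.resize(a,None,fx=3.8,fy=3.8,interpolation=cv2.INTER_CUBIC))
```

```text
(no output)
```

View pics/top0c.png

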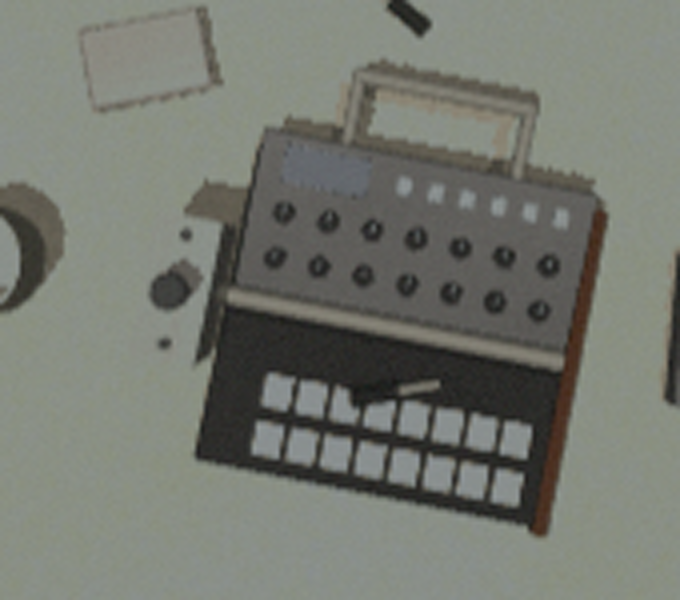

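View pics/scene0c.png

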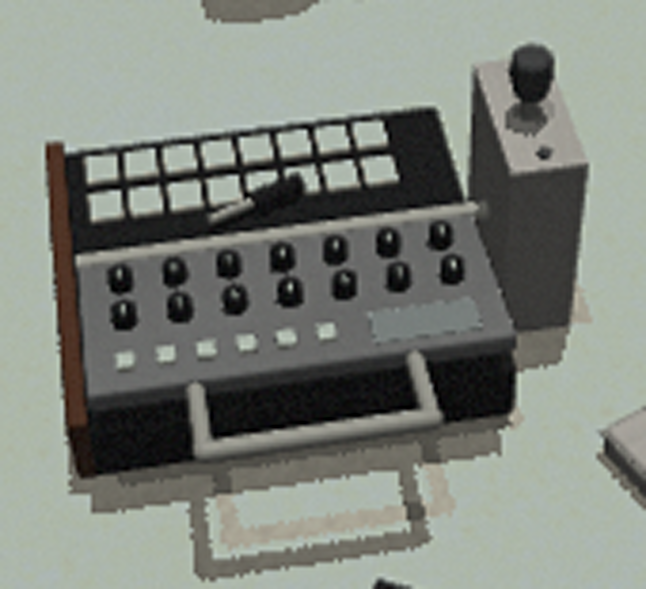

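```bash
cat > h.py <<'E'
import numpy as np
from scipy.spatial.transform import Rotation as R
from scipy.optimize import least_squares
CAM={"scene":(453.0019,317.40006,200.68923,[1.17864196,-0.22349322,0.79233721],[42.67666723,0.49451412,66.79540375]),
"top":(385.6098,322.38417,198.046375,[0.55302917,0.03493794,1.14520684],[3.4484686,-1.06806408,-91.62453008])}
def proj(c,P):
    f,cx,cy,p,o=CAM[c]
    q=R.from_euler("xyz",o,degrees=True).inv().apply(np.atleast_2d(P)-np.array(p))
    return np.c_[cx+f*q[:,0]/-q[:,2], cy+f*q[:,1]/q[:,2]]
def S2W(s,P):
    c,n=np.cos(s[2]),np.sin(s[2]); P=np.atleast_2d(np.array(P,float))
    return np.c_[s[0]+c*P[:,0]-n*P[:,1], s[1]+n*P[:,0]+c*P[:,1], P[:,2]]
E
python3 - <<'E'
from h import *
t=lambda u,v:((u+.5)/4-.5+230,(v+.5)/4-.5+160)
s=lambda u,v:((u+.5)/3.8-.5+220,(v+.5)/3.8-.5+125)
obs=[("top",(174,60,60),t(357,68)),("top",(174,-60,60),t(540,96)),("scene",(174,-60,60),s(203,458)),("scene",(174,60,60),s(441,418)),
("top",(120,118,67),t(266,127)),("top",(120,-118,67),t(597,203)),("scene",(120,118,67),s(514,345)),("scene",(120,-118,67),s(91,398)),
("top",(0,150,177),t(166,292)),("scene",(0,150,177),s(533,55)),
("scene",(48,172,136),s(588,165)),("scene",(48,128,136),s(519,173)),("scene",(-48,128,136),s(474,65)),("top",(48,128,136),t(247,186))]
def res(x): return np.concatenate([ (proj(c,S2W(x,np.array(P)/1e3))[0]-o) for c,P,o in obs])
r=least_squares(res,[.5,0,-.17],loss="soft_l1"); print(r.x,np.degrees(r.x[2])); print(res(r.x).reshape(-1,2).round(1))
print(S2W(r.x,[[.168,0,.06],[0,.15,.149],[0,0,0]]).round(4))
E
```

```text
[ 0.4924597   0.00232697 -0.24628559] -14.111124874598701
[[ 1.1  1. ]
 [-3.3  3.2]
 [ 0.1  6.2]
 [-3.3  8.8]
 [-0.5  0.2]
 [-1.1 -0.5]
 [ 0.   2.2]
 [-1.3  2.7]
 [-0.9 -0.4]
 [ 0.5  0. ]
 [ 0.  -0.5]
 [-2.2 -0.2]
 [ 0.5 -0.9]
 [-6.9  9.4]]
[[ 0.6554 -0.0386  0.06  ]
 [ 0.529   0.1478  0.149 ]
 [ 0.4925  0.0023  0.    ]]
```

Run:
```python
from h import *
t=lambda u,v:((u+.5)/4-.5+230,(v+.5)/4-.5+160)
s=lambda u,v:((u+.5)/3.8-.5+220,(v+.5)/3.8-.5+125)
obs=[("top",(174,60,60),t(357,68)),("top",(174,-60,60),t(540,96)),("scene",(174,-60,60),s(203,458)),("scene",(174,60,60),s(441,418)),
("top",(120,118,67),t(266,127)),("top",(120,-118,67),t(597,203)),("scene",(120,118,67),s(514,345)),("scene",(120,-118,67),s(91,398)),
("top",(0,150,177),t(166,292)),("scene",(0,150,177),s(533,55)),
("scene",(48,172,136),s(588,165)),("scene",(48,128,136),s(519,173)),("scene",(-48,128,136),s(474,65))]
def res(x,full=True):
    out=[]
    for c,P,o in obs:
        P=np.array(P)/1e3
        if P[2]<.1:
            a=x[3]; X,Z=P[0],P[2]-.06
            P=np.array([X*np.cos(a)-Z*np.sin(a),P[1],.06+X*np.sin(a)+Z*np.cos(a)])
        out.append(proj(c,S2W(x,P))[0]-o)
    return np.concatenate(out)
r=least_squares(res,[.5,0,-.17,0],loss="soft_l1"); print(r.x,np.degrees(r.x[2])); print(res(r.x).reshape(-1,2).round(1))
```

```text
[ 4.95870093e-01  3.83508510e-04 -2.27325717e-01  1.36052210e-01] -13.024804141823008
[[ 0.5 -0.5]
 [-2.8  1.1]
 [ 0.4  0.2]
 [-2.   1.9]
 [-1.3 -0.2]
 [-0.3 -2.2]
 [ 0.9 -3.2]
 [-1.7 -0.9]
 [-0.4 -0.7]
 [ 0.   0.3]
 [ 0.  -0.4]
 [-2.2  0.2]
 [-0.2 -0.4]]
```

```bash
cat >> h.py <<'E'
def pan(x,P):
    P=np.array(P,float)/1e3; a=x[3]; X=P[:,0].copy(); Z=P[:,2]-.06
    return S2W(x,np.c_[X*np.cos(a)-Z*np.sin(a),P[:,1],.06+X*np.sin(a)+Z*np.cos(a)])
def overlay(img,c,x,box,k,fn):
    import cv2
    u0,v0,u1,v1=box
    a=cv2.resize(img[v0:v1,u0:u1],None,fx=k,fy=k,interpolation=cv2.INTER_CUBIC)
    def pl(W,col,closed=True):
        q=((proj(c,W)-[u0,v0]+.5)*k-.5).round().astype(int); cv2.polylines(a,[q],closed,col,1,cv2.LINE_AA)
    for z in (53,67): pl(pan(x,[[120,118,z],[120,-118,z],[0,-118,z],[0,118,z]]),(0,255,0))
    pl(pan(x,[[174,60,60],[174,-60,60],[162,-60,60],[162,60,60]]),(0,0,255))
    pl(pan(x,[[168,60,60],[168,-60,60],[120,-60,60],[120,60,60]]),(0,255,255))
    pl(S2W(x,np.array([[48,172,136],[48,128,136],[-48,128,136],[-48,172,136]])/1e3),(255,0,0))
    th=np.linspace(0,6.28,20); pl(S2W(x,np.c_[.012*np.cos(th),.15+.012*np.sin(th),0*th+.177]),(255,0,255))
    pl(S2W(x,[[-.12,.125,.044],[-.12,-.125,.044]]),(255,255,0),False)
    pl(S2W(x,[[.12,.125,.0],[.12,-.125,.0]]),(255,255,0),False)
    cv2.imwrite(fn,a)
E
python3 - <<'E'
from h import *
import cv2
x=[0.4959,0.0004,-.2273,.136]
overlay(cv2.imread("pics/scene0.png"),"scene",x,(220,125,390,280),3.8,"pics/o1.png")
overlay(cv2.imread("pics/top0.png"),"top",x,(230,160,400,310),4,"pics/o2.png")
E
```

```text
(no output)
```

View pics/o1.png

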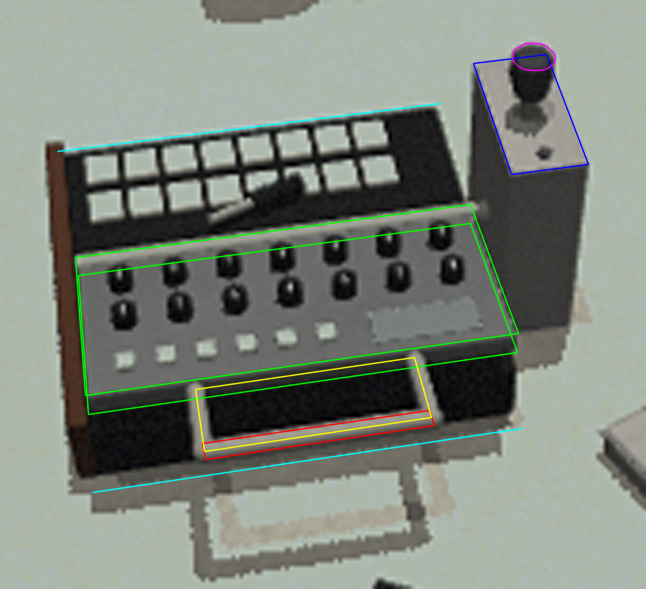

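View pics/o2.png

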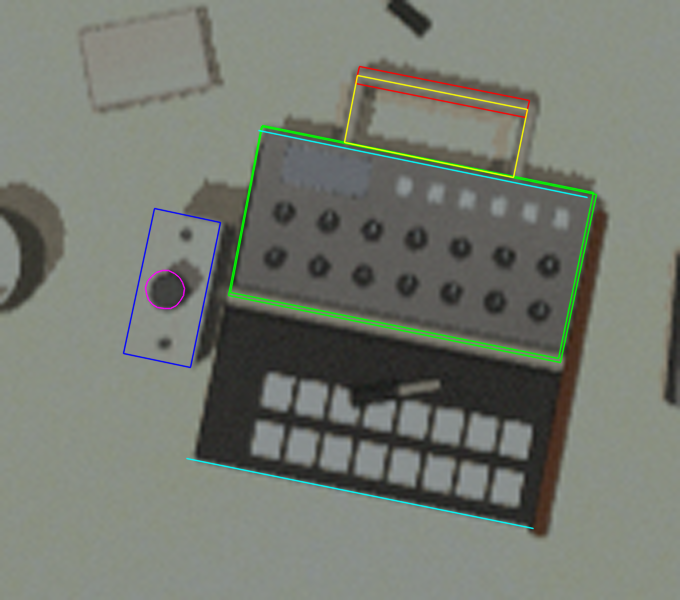

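Run:
```python
from h import *
t=lambda u,v:((u+.5)/4-.5+230,(v+.5)/4-.5+160)
s=lambda u,v:((u+.5)/3.8-.5+220,(v+.5)/3.8-.5+125)
obs=[("top",(174,65,60),t(357,68)),("top",(174,-65,60),t(540,96)),("scene",(174,-65,60),s(203,458)),("scene",(174,65,60),s(441,418)),
("top",(120,118,67),t(266,127)),("top",(120,-118,67),t(597,197)),("scene",(120,118,67),s(514,337)),("scene",(120,-118,67),s(91,398)),
("top",(0,150,177),t(167,291)),("scene",(0,150,177),s(533,55)),
("scene",(48,172,136),s(588,165)),("scene",(48,128,136),s(514,174)),("scene",(-48,128,136),s(474,65))]
def res(x,full=True):
    out=[]
    for c,P,o in obs:
        W=pan(x,[P]) if P[2]<100 else S2W(x,np.array(P)/1e3)
        out.append(proj(c,W)[0]-o)
    return np.concatenate(out)
r=least_squares(res,[.5,0,-.17,0],loss="soft_l1"); print(list(r.x),np.degrees(r.x[2])); print(res(r.x).reshape(-1,2).round(1))
x=r.x
print(pan(x,[[168,0,60]]),S2W(x,[0,.15,.177]))
import cv2
overlay(cv2.imread("pics/scene0.png"),"scene",x,(220,125,390,280),3.8,"pics/o3.png")
```

```text
[np.float64(0.4959797953955854), np.float64(-1.9944993627708413e-05), np.float64(-0.2276589614738533), np.float64(0.13977587903324498)] -13.043897660783202
[[-1.1 -0.9]
 [-0.8  1.5]
 [-2.3  0.5]
 [ 0.3  1.4]
 [-1.1 -0.2]
 [-0.1 -0.7]
 [ 0.8 -1.1]
 [-1.9 -1. ]
 [-0.5 -0.5]
 [-0.1  0.4]
 [-0.1 -0.3]
 [-1.   0. ]
 [-0.4 -0.3]]
[[ 0.65804878 -0.03756733  0.08340596]] [[0.52983442 0.14610967 0.177     ]]
```

View pics/o3.png

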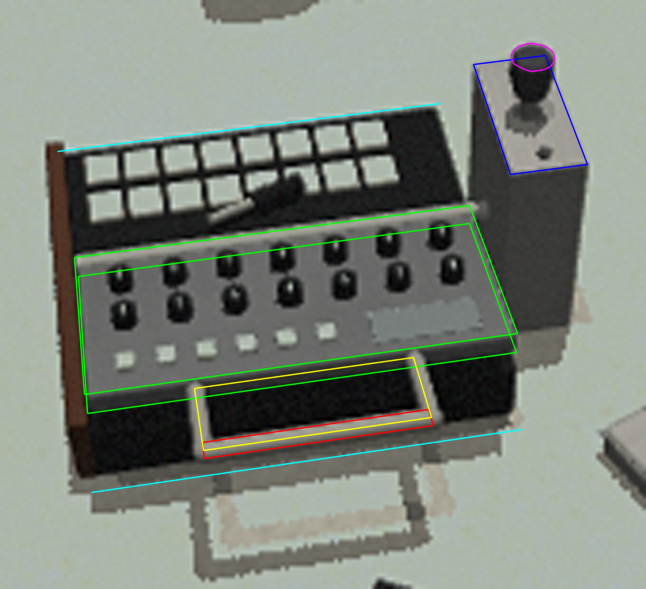

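```bash
cat >> h.py <<'E'
X=[0.49598,0.0,-0.22766,0.1398]
BORE=S2W(X,[0,.15,.136])[0]
def barw(a,dr=0): return pan([*X[:3],a],[[168+dr,0,60]])[0]
def angle_of(tcp):
    d=np.array(tcp)+[0,0,.019]; c,n=np.cos(X[2]),np.sin(X[2])
    u=c*(d[0]-X[0])+n*(d[1]-X[1]); z=d[2]-.06
    return np.arctan2(z,u),np.hypot(u,z)
E
python3 - <<'E'
from h import *
from workcell import env
b=barw(X[3])
for y in (-103.04,76.96):
    print(y,env.inverse_kinematics(b+[0,0,.2],[-90,0,y]),env.inverse_kinematics(barw(1.0)+[0,0,-.019],[-90,0,y]),env.inverse_kinematics(BORE+[0,0,.03],[-90,0,y]))
E
```

```text
-103.04 [ 10.76520252  23.0170259   15.92790761   0.         -82.9108817
 156.19479748] [ 13.85128068  18.19656548  -5.54484338   0.         -66.25859114
 153.10871932] [ 32.32171294  15.52909699 -11.82559943   0.         -62.64530358
 134.63828706]
76.96 [ 10.76520252  23.0170259   15.92790761   0.         -82.9108817
 -23.80520252] [ 13.85128068  18.19656548  -5.54484338   0.         -66.25859114
 -26.89128068] [ 32.32171294  15.52909699 -11.82559943   0.         -62.64530358
 -45.36171294]
```

Run:
```python
from h import *
from workcell import env
import cv2
O=[-90,0,76.96]
s=env.read_state(); p=s["position"]
env.move_straight([p[0],p[1],.33],rate=.25)
b=barw(X[3])
env.goto([b[0],b[1],.30],O)
env.gripper_to(.42)
env.move_straight([b[0],b[1],.135],rate=.2)
s=env.read_state(); print(s["clock"],s["position"],s["tool_rot"],s["force"],s["opening"])
for n in("scene","top"):
    f=env.grab_frame(n); cv2.imwrite(f"pics/a_{n}.png",f["image"])
a=cv2.imread("pics/a_scene.png")[125:280,220:390]; cv2.imwrite("pics/a1.png",cv2.resize(a,None,fx=3.8,fy=3.8,interpolation=cv2.INTER_CUBIC))
```

```text
6.3083 [ 0.65911819 -0.03756732  0.13647237] [-9.01534071e+01 -2.75408310e-02  7.69760592e+01] [-0.43251776 -0.16441421  0.12018879] 0.4195269050734143
```

View pics/a1.png

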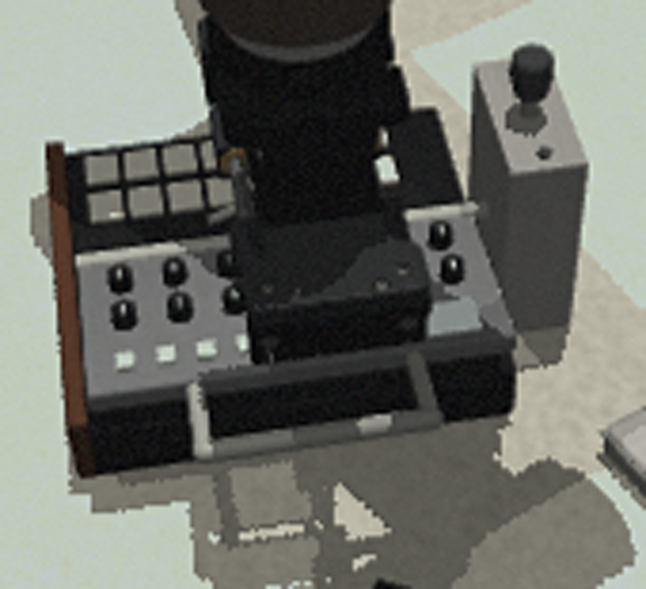

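View pics/a_top.png

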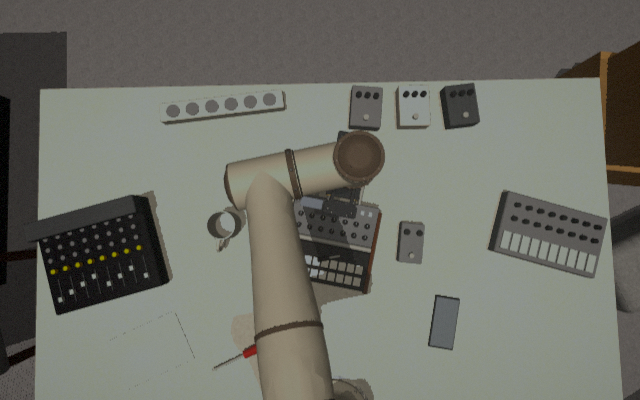

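Run:
```python
from h import *
import cv2
a=cv2.imread("pics/a_scene.png")[100:260,230:380]
k=3.7
a=cv2.resize(a,None,fx=k,fy=k,interpolation=cv2.INTER_CUBIC)
a=cv2.convertScaleAbs(a,alpha=1.8,beta=30)
c,n=np.cos(X[2]),np.sin(X[2])
T=np.array([0.65912,-0.03757,0.1365])
for d,col in (((0,0,0),(0,0,255)),((.018,0,0),(0,255,0)),((-.018,0,0),(255,0,0)),((0,0,.07),(0,255,255)),((.095,0,.07),(0,255,255)),((-.095,0,.07),(0,255,255))):
    W=T+[c*d[0]-n*d[1],n*d[0]+c*d[1],d[2]]
    q=((proj("scene",W)[0]-[230,100]+.5)*k-.5).round().astype(int); cv2.circle(a,tuple(int(v) for v in q),3,col,-1)
cv2.imwrite("pics/a2.png",a)
```

```text
(no output)
```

View pics/a2.png

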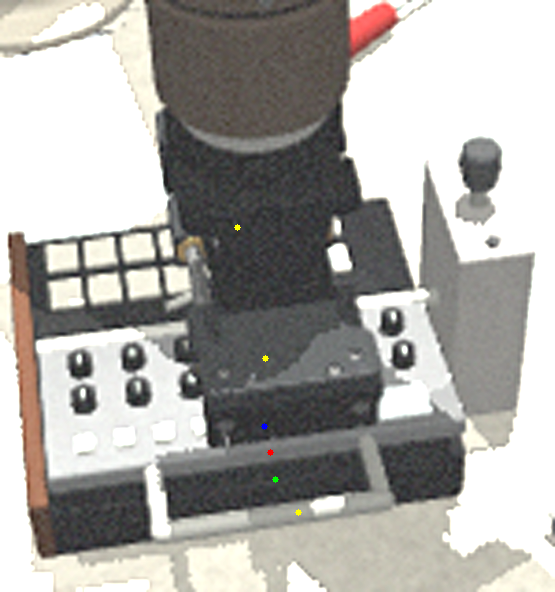

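Run:
```python
from h import *
from workcell import env
import cv2
f=env.grab_frame("scene"); f2=env.grab_frame("top"); print(f["position"],f["orientation"],env.read_state()["clock"])
k=3.7
c,n=np.cos(X[2]),np.sin(X[2])
T=np.array([0.65912,-0.03757,0.1365])
for nm,im,(u0,v0,u1,v1) in (("scene",f["image"],(230,90,380,250)),("top",f2["image"],(220,100,400,260))):
    a=cv2.convertScaleAbs(cv2.resize(im[v0:v1,u0:u1],None,fx=k,fy=k,interpolation=cv2.INTER_CUBIC),alpha=2.2,beta=30)
    for z in (.07,.15):
      for hx,hy,col in ((.095,.0375,(0,255,255)),(.0375,.095,(255,0,255))):
        W=np.array([T+[c*p-n*q,n*p+c*q,z] for p,q in((hx,hy),(hx,-hy),(-hx,-hy),(-hx,hy))])
        cv2.polylines(a,[((proj(nm,W)-[u0,v0]+.5)*k-.5).round().astype(int)],True,col,1)
    W=np.array([T+[c*p-n*q,n*p+c*q,0] for p,q in((.033,.0095),(.033,-.0095),(-.033,-.0095),(-.033,.0095))])
    cv2.polylines(a,[((proj(nm,W)-[u0,v0]+.5)*k-.5).round().astype(int)],True,(0,0,255),1)
    cv2.imwrite(f"pics/a3_{nm}.png",a)
```

```text
[ 1.17864196 -0.22349322  0.79233721] [42.67666723  0.49451412 66.79540375] 6.5083
```

View pics/a3_scene.png

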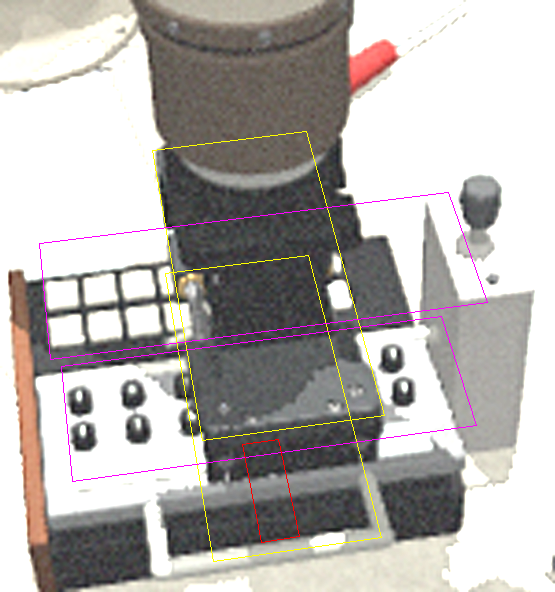

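View pics/a3_top.png

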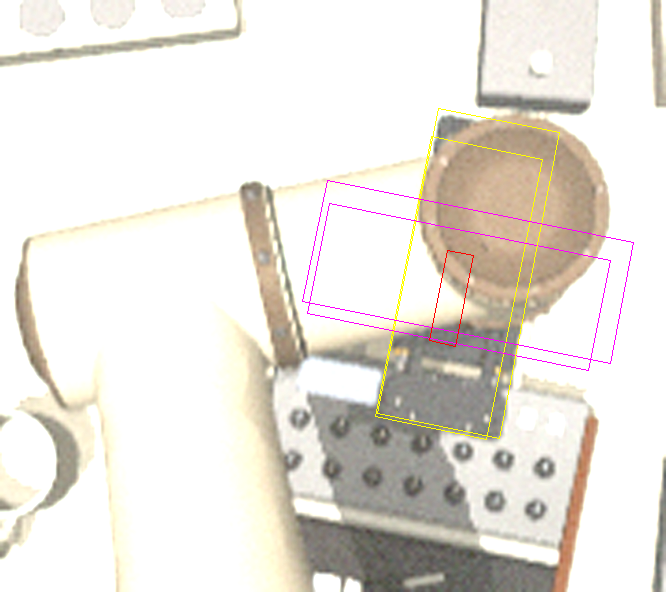

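Run:
```python
from workcell import env
import cv2,numpy as np
f=env.grab_frame("scene")["image"]; g=cv2.imread("pics/scene0.png")
o=[cv2.convertScaleAbs(cv2.resize(i[170:250,265:345],None,fx=4.8,fy=6,interpolation=cv2.INTER_CUBIC),alpha=3,beta=10) for i in(f,g)]
cv2.imwrite("pics/a4.png",np.hstack(o))
```

```text
(no output)
```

View pics/a4.png

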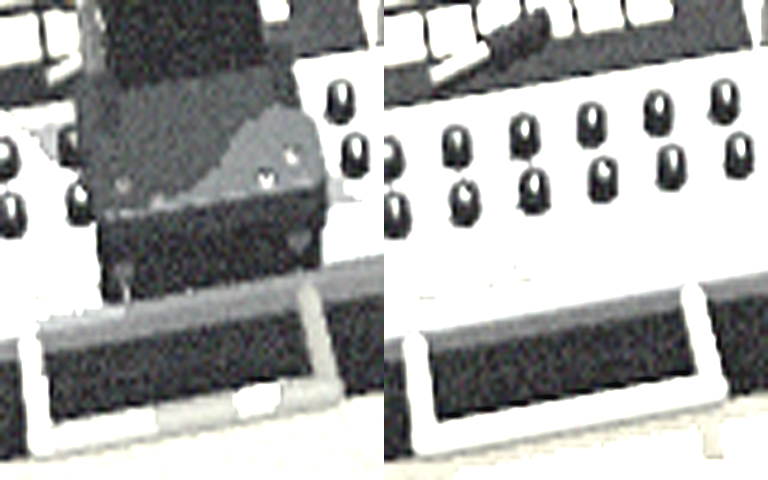

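Run:
```python
from h import *
import cv2
a=cv2.imread("pics/top0.png")[320:400,0:130]
a=cv2.convertScaleAbs(cv2.resize(a,None,fx=6,fy=6,interpolation=cv2.INTER_CUBIC),alpha=3,beta=10)
q=((proj("top",np.array([.237,.578,.184]))[0]-[0,320]+.5)*6).astype(int); print(q)
cv2.circle(a,tuple(map(int,q)),4,(0,0,255),-1)
cv2.imwrite("pics/a5.png",a)
```

```text
[563 236]
```

View pics/a5.png

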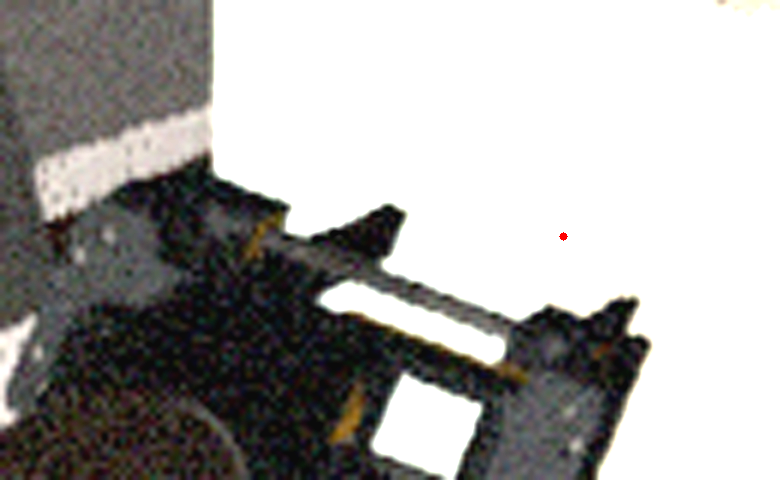

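Run:
```python
from workcell import env
import cv2,numpy as np
o=[]
g=lambda i:cv2.convertScaleAbs(cv2.resize(i[150:250,265:345],None,fx=4.8,fy=6,interpolation=cv2.INTER_CUBIC),alpha=3,beta=10)
env.gripper_to(0.0); o.append(g(env.grab_frame("scene")["image"]))
s=env.read_state(); print(s["clock"],s["position"],s["opening"])
env.gripper_to(0.42); o.append(g(env.grab_frame("scene")["image"]))
s=env.read_state(); print(s["clock"],s["position"],s["opening"])
cv2.imwrite("pics/a6.png",np.hstack(o))
```

```text
7.5 [ 0.65806037 -0.0375582   0.135011  ] 0.004655540103305537
8.4333 [ 0.65804746 -0.03754406  0.13498654] 0.423928288337033
```

View pics/a6.png

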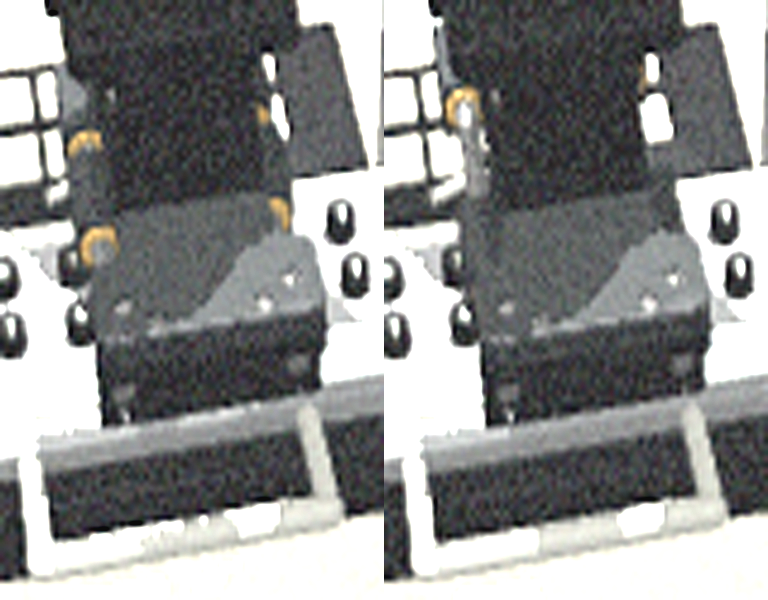

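Run:
```python
from h import *
from workcell import env
import cv2,numpy as np
b=barw(X[3]); 
print(env.move_straight([b[0],b[1],.066],rate=.1,force_limit=4))
s=env.read_state(); print(s["clock"],s["position"],s["force"])
g=lambda i:cv2.convertScaleAbs(cv2.resize(i[150:250,250:350],None,fx=6,fy=6,interpolation=cv2.INTER_CUBIC),alpha=2,beta=10)
cv2.imwrite("pics/b1.png",g(env.grab_frame("scene")["image"]))
```

```text
False
9.275 [ 0.6586825 -0.0375547  0.0666657] [-0.02203159 -0.52036334 -0.10150219]
```

View pics/b1.png

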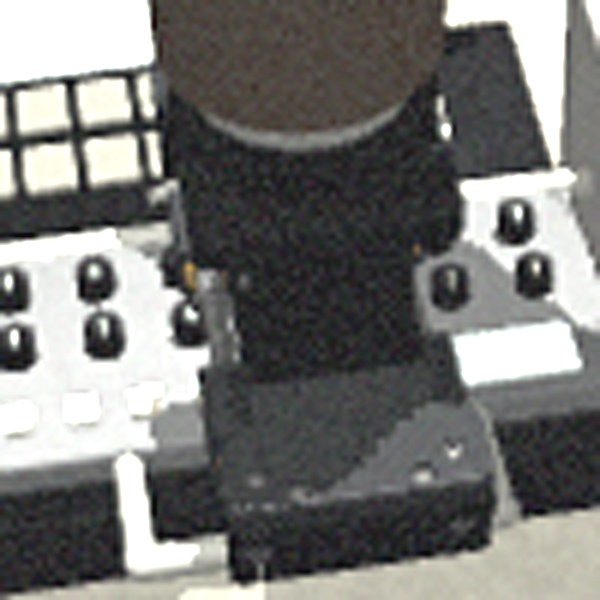

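Run:
```python
from h import *
from workcell import env
env.gripper_to(0.0,8)
s=env.read_state(); print(s["clock"],s["position"],s["force"],s["wrist_torque"],s["opening"],angle_of(s["position"]))
```

```text
10.2167 [ 0.65804458 -0.03754365  0.06597737] [ 1.35887112 -0.41481364 -0.0272461 ] [ 0.06026722 -0.04376849 -0.00885834] 0.006069282786549908 (np.float64(0.14903051246232132), np.float64(0.1682210528224237))
```

Run:
```python
from h import *
from workcell import env
b=barw(X[3])
print(env.move_straight([b[0],b[1],.026],rate=.04,force_limit=3))
s=env.read_state(); print(s["clock"],s["position"],s["force"],s["wrist_torque"],s["opening"])
```

```text
True
10.8417 [ 0.6584862  -0.03775258  0.04300686] [-0.42729658  0.41547745 -0.63677347] [ 0.15083697 -0.01741014  0.00086727] 0.008724254165279123
```

Run:
```python
from h import *
from workcell import env
b=barw(X[3])
env.move_straight([b[0],b[1],.053],rate=.04)
s=env.read_state(); print(s["clock"],s["position"],s["force"])
print(env.move_straight([b[0],b[1],.026],rate=.02,force_limit=2.5))
s=env.read_state(); print(s["clock"],s["position"],s["force"],s["wrist_torque"])
env.dwell(.1);s=env.read_state(); print(s["clock"],s["position"],s["force"],s["wrist_torque"])
```

```text
11.2167 [ 0.65828142 -0.03746954  0.05362849] [-0.3948141   0.19520384  0.07007068]
True
11.9833 [ 0.65832369 -0.03763864  0.03937538] [-0.09114723 -0.36697099  0.93023313] [ 0.11113626 -0.18573174 -0.00958753]
12.0833 [ 0.65806558 -0.03762026  0.03932288] [-0.58883564  0.8281304   1.22739096] [ 0.02551233 -0.25189357  0.02778798]
```

Run:
```python
from h import *
from workcell import env
import cv2,numpy as np
f=env.grab_frame("scene")["image"]; t=env.grab_frame("top")["image"]
g=lambda i:cv2.convertScaleAbs(cv2.resize(i,None,fx=5,fy=5,interpolation=cv2.INTER_CUBIC),alpha=2,beta=10)
cv2.imwrite("pics/b2.png",np.hstack([g(f[150:260,250:330]),g(t[140:250,300:380])]))
```

```text
(no output)
```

View pics/b2.png

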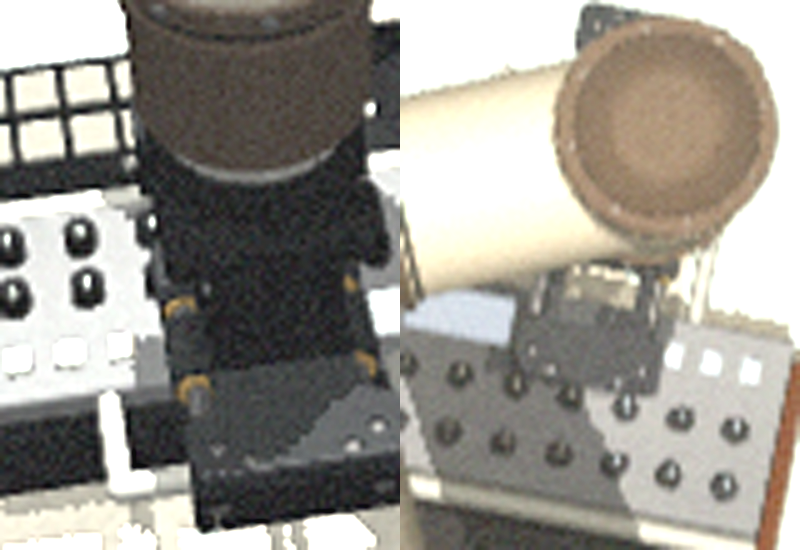

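Run:
```python
from h import *
from workcell import env
b=barw(X[3])
env.move_straight([b[0],b[1],.060],rate=.08)
env.gripper_to(.45)
print(env.move_straight([b[0],b[1],.0165],rate=.06,force_limit=4))
s=env.read_state(); print(s["clock"],s["position"],s["force"],s["wrist_torque"])
env.gripper_to(0.0,10)
s=env.read_state(); print(s["clock"],s["position"],s["force"],s["wrist_torque"],s["opening"])
```

```text
False
14.3833 [ 0.65841858 -0.03755229  0.01680226] [ 0.24595796 -0.4762301  -0.09050002] [ 0.05547225 -0.08152504  0.03007268]
14.9833 [ 0.66156654 -0.03818539  0.01736904] [ 6.91527823 -3.4350387  -2.70966132] [-0.86117464 -1.81872064 -0.04132272] 0.132073189184061
```

```bash
cat >> h.py <<'E'
import cv2
_ref=cv2.imread("pics/scene0.png")
def pinrow(img):
    T=_ref[135:150,350:370]; W=img[128:165,344:376]
    T=cv2.resize(T,None,fx=8,fy=8,interpolation=cv2.INTER_CUBIC);W=cv2.resize(W,None,fx=8,fy=8,interpolation=cv2.INTER_CUBIC)
    m=cv2.matchTemplate(W,T,cv2.TM_CCOEFF_NORMED); _,v,_,l=cv2.minMaxLoc(m); return round(l[0]/8-6,2),round(l[1]/8-7,2),round(v,3)
er=np.array([np.cos(X[2]),np.sin(X[2]),0])
def arc(P0,a0,a,Rr=.168): return P0+Rr*((np.cos(a)-np.cos(a0))*er+np.array([0,0,np.sin(a)-np.sin(a0)]))
def ft(f,a): # radial, tangential (up positive = external on tool)
    fr=f@er; return round(fr*np.cos(a)+f[2]*np.sin(a),2), round(-fr*np.sin(a)+f[2]*np.cos(a),2)
E
python3 - <<'E'
from h import *
from workcell import env
s=env.read_state(); p=s["position"]
q=np.array([.6620,-.0384,p[2]])
env.move_straight(q,rate=.02); s=env.read_state(); print(s["position"],s["force"],ft(s["force"],.13))
a0=.13;P0=q
print(pinrow(env.grab_frame("scene")["image"]))
for i in range(1,4):
    a=a0+.03*i
    st=env.move_straight(arc(P0,a0,a),rate=.010,force_limit=9)
    s=env.read_state(); print(round(s["clock"],2),st,round(a,3),s["position"].round(4),ft(s["force"],a),s["wrist_torque"].round(2),s["opening"])
    if st: break
np.save("P0.npy",P0)
E
```

```text
[ 0.66121216 -0.03823696  0.01731477] [-1.65487015  1.03794804  1.69038335] (np.float64(-1.61), np.float64(1.92))
(0.12, 0.38, 0.985)
16.04 False 0.16 [ 0.6608 -0.0382  0.0219] (np.float64(-2.53), np.float64(-5.75)) [ 0.43  0.1  -0.  ] 0.13396782384628456
16.69 False 0.19 [ 0.6603 -0.0381  0.0276] (np.float64(-1.55), np.float64(-2.91)) [0.42 0.38 0.02] 0.13187618385996924
17.34 False 0.22 [ 0.6596 -0.0379  0.0325] (np.float64(-3.01), np.float64(-4.66)) [ 0.23  0.11 -0.04] 0.13338119255559297
```

```bash
cat > lift.py <<'E'
import sys
from h import *
from workcell import env
P0=np.load("P0.npy");a0=.13;a=float(sys.argv[1]);end=float(sys.argv[2])
while a<end:
    a+=.03
    st=env.move_straight(arc(P0,a0,a),rate=.010,force_limit=8)
    s=env.read_state(); t=ft(s["force"],a); pr=pinrow(env.grab_frame("scene")["image"])
    print(round(s["clock"],2),st,round(a,3),s["position"].round(4),[float(v) for v in t],pr,round(s["opening"],3))
    if st or t[1]<-10 or pr[1]>1.4: break
E
python3 lift.py .22 .93
```

```text
17.99 False 0.25 [ 0.6588 -0.0377  0.0376] [-0.15, -4.78] (0.25, 0.75, 0.982) 0.13
18.69 False 0.28 [ 0.6578 -0.0374  0.0426] [3.82, -3.56] (0.12, 0.5, 0.985) 0.139
19.39 False 0.31 [ 0.6567 -0.0371  0.0474] [4.64, -5.19] (0.12, 0.5, 0.986) 0.13
20.09 False 0.34 [ 0.6556 -0.0368  0.0524] [4.8, -5.59] (0.12, 0.62, 0.984) 0.129
20.79 False 0.37 [ 0.6542 -0.0365  0.0573] [5.21, -4.75] (0.25, 0.75, 0.983) 0.129
21.49 False 0.4 [ 0.6527 -0.0361  0.0623] [6.18, -4.47] (0.25, 0.75, 0.982) 0.129
22.19 False 0.43 [ 0.651  -0.0358  0.0671] [5.95, -5.81] (0.25, 0.88, 0.982) 0.135
22.89 False 0.46 [ 0.6493 -0.0354  0.0719] [6.83, -3.63] (0.25, 0.88, 0.982) 0.134
23.59 False 0.49 [ 0.6474 -0.0349  0.0767] [7.36, -5.5] (0.25, 0.88, 0.982) 0.134
24.29 False 0.52 [ 0.6453 -0.0344  0.0814] [7.24, -5.41] (0.25, 1.12, 0.982) 0.128
24.99 False 0.55 [ 0.6431 -0.0339  0.0859] [7.35, -4.29] (0.0, 2.75, 0.974) 0.131
```

```bash
cat > probe.py <<'E'
import sys
from h import *
from workcell import env
P0=np.load("P0.npy");a0=.13;a=float(sys.argv[1]);d=float(sys.argv[2]);n=int(sys.argv[3]);lim=float(sys.argv[4])
for i in range(n):
    a+=d
    st=env.move_straight(arc(P0,a0,a),rate=.010,force_limit=7)
    env.dwell(.1)
    v=[];ps=[]
    for k in range(4): s=env.read_state(); v.append(s["force"]);ps.append(s["position"]); env.dwell(.03)
    t=ft(np.mean(v,0),a); p=np.mean(ps,0)
    u=(p-P0)@er+.168*np.cos(a0); z=p[2]-P0[2]+.168*np.sin(a0)
    print(round(s["clock"],2),st,round(a,3),p.round(4),"ang",round(float(np.arctan2(z,u)),4),[float(x) for x in t])
    if st or t[1]*np.sign(d)<-lim: break
print(pinrow(env.grab_frame("scene")["image"]))
E
python3 probe.py .55 .015 12 9
```

```text
25.64 False 0.565 [ 0.642  -0.0337  0.0883] ang 0.5655 [7.75, -4.4]
26.27 False 0.58 [ 0.6408 -0.0334  0.0905] ang 0.5801 [7.84, -4.69]
26.91 False 0.595 [ 0.6396 -0.0331  0.0927] ang 0.5948 [8.13, -4.81]
27.54 False 0.61 [ 0.6384 -0.0328  0.095 ] ang 0.6094 [8.19, -4.59]
28.18 False 0.625 [ 0.6372 -0.0325  0.0971] ang 0.6238 [8.64, -4.92]
28.81 False 0.64 [ 0.636  -0.0322  0.0992] ang 0.6375 [9.0, -5.64]
29.44 False 0.655 [ 0.6349 -0.032   0.1011] ang 0.6504 [8.98, -7.07]
30.07 False 0.67 [ 0.6337 -0.0318  0.103 ] ang 0.6629 [8.79, -8.77]
30.71 False 0.685 [ 0.6326 -0.0315  0.1048] ang 0.675 [9.33, -10.87]
(0.12, 3.12, 0.969)
```

```bash
sed -i 's/rate=.010,force_limit=7/rate=float(sys.argv[5]) if len(sys.argv)>5 else .010,force_limit=9/' probe.py; python3 probe.py .685 -.05 3 9 .02; python3 probe.py .535 -.02 8 7 .015
```

```text
31.3 True 0.635 [ 0.6346 -0.0321  0.1019] ang 0.6546 [1.67, -0.41]
(0.0, 2.88, 0.972)
33.34 False 0.515 [ 0.6462 -0.0347  0.0808] ang 0.5155 [8.89, 1.74]
33.95 False 0.495 [ 0.6476 -0.0349  0.0776] ang 0.4955 [8.96, 1.93]
34.56 False 0.475 [ 0.6487 -0.0352  0.0748] ang 0.4779 [8.28, 3.39]
35.17 False 0.455 [ 0.6498 -0.0354  0.0721] ang 0.4612 [6.64, 6.08]
35.77 False 0.435 [ 0.6507 -0.0355  0.0695] ang 0.4451 [6.01, 9.71]
(-0.25, 1.88, 0.977)
```

Run:
```python
from h import *
from workcell import env
P0=np.load("P0.npy");a0=.13;a=.562
rad=er*np.cos(a)+np.array([0,0,np.sin(a)])
def rep(tag):
    s=env.read_state();p=s["position"]
    u=(p-P0)@er+.168*np.cos(a0); z=p[2]-P0[2]+.168*np.sin(a0)
    print(tag,round(s["clock"],2),p.round(4),"ang",round(float(np.arctan2(z,u)),4),ft(s["force"],a),round(s["opening"],3))
env.move_straight(arc(P0,a0,.50),rate=.02); env.move_straight(arc(P0,a0,.564),rate=.012); rep("arc")
env.move_straight(arc(P0,a0,.564)+.0035*rad,rate=.02); rep("rad")
env.move_straight(arc(P0,a0,.558)+.0035*rad,rate=.02); rep("tan")
env.gripper_to(.40,10); rep("open")
p=env.read_state()["position"]
print(env.move_straight([p[0],p[1],.26],rate=.15,force_limit=8)); rep("up")
```

```text
arc 37.61 [ 0.6433 -0.0339  0.087 ] ang 0.5554 (np.float64(10.03), np.float64(-4.68)) 0.136
rad 37.93 [ 0.6429 -0.0339  0.0871] ang 0.5569 (np.float64(4.96), np.float64(-3.51)) 0.131
tan 38.18 [ 0.6431 -0.034   0.0867] ang 0.5543 (np.float64(5.91), np.float64(-1.7)) 0.132
open 38.91 [ 0.6413 -0.0336  0.0863] ang 0.5582 (np.float64(-0.06), np.float64(0.22)) 0.4
False
up 40.22 [ 0.6407 -0.0336  0.2588] ang 1.0679 (np.float64(0.15), np.float64(-0.24)) 0.398
```

Run:
```python
from h import *
from workcell import env
x,y=BORE[:2]; x+=.002
env.gripper_to(0.0)
env.move_straight([x,y,.25],rate=.2)
env.move_straight([x,y,.155],rate=.12,force_limit=8)
s=env.read_state(); print(s["clock"],s["position"],s["force"])
st=env.move_straight([x,y,.105],rate=.03,force_limit=9)
s=env.read_state(); print(st,s["clock"],s["position"],s["force"],s["wrist_torque"])
f=env.grab_frame("scene")["image"]
cv2.imwrite("pics/c1.png",cv2.resize(f[90:230,270:410],None,fx=4,fy=4,interpolation=cv2.INTER_CUBIC))
```

```text
43.225 [0.53253601 0.14624497 0.15577763] [ 0.26347277 -0.14399265  0.17255195]
True 44.2833 [0.53209752 0.14617458 0.12392618] [-1.90486783  0.86028179  5.18451973] [0.27708032 0.64561914 0.02589298]
```

View pics/c1.png

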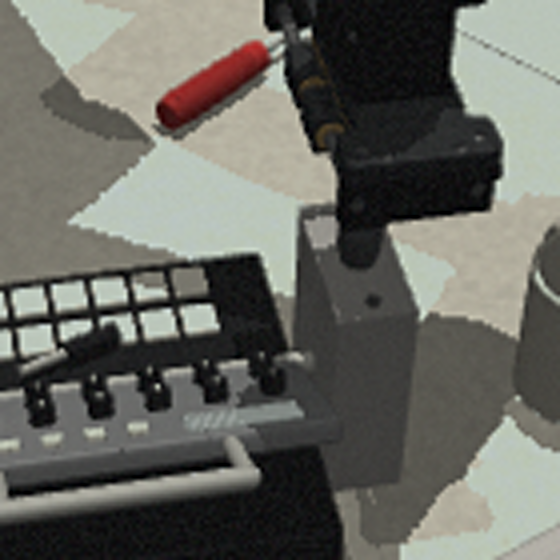

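Run:
```python
from h import *
from workcell import env
x,y=BORE[:2]; x+=.002
st=env.move_straight([x,y,.110],rate=.015,force_limit=9)
s=env.read_state(); print(st,s["clock"],s["position"],s["force"],s["wrist_torque"])
env.dwell(.15)
s=env.read_state(); print(s["clock"],s["position"],s["force"])
```

```text
True 44.65 [0.53202481 0.14619976 0.12394705] [-1.03644449  1.08048718  3.25722468] [ 0.13339953  0.36040943 -0.01755127]
44.8 [0.5320038  0.14616972 0.12394675] [-1.17661183  0.37225594  3.45962554]
```

Run:
```python
from h import *
from workcell import env
x,y=BORE[:2]; x+=.002
st=env.move_straight([x,y,.112],rate=.015,force_limit=18)
s=env.read_state(); print(st,s["clock"],s["position"],s["force"],s["wrist_torque"])
env.dwell(.15)
s=env.read_state(); print(s["clock"],s["position"],s["force"])
```

```text
True 45.175 [0.53208978 0.14617462 0.1239624 ] [-1.72003098  0.54316201  5.13219743] [ 0.21108506  0.37976387 -0.04249905]
45.325 [0.53207039 0.14616259 0.12392193] [-0.7030359   0.92351101  3.95202576]
```

Run:
```python
from h import *
from workcell import env
print("underside near-edge px at z:",[ (z,max(proj("scene",S2W(X,np.c_[.012*np.cos(t),.15+.012*np.sin(t),0*t+z]))[:,1])) for z in (.136,.142,.151) for t in [np.linspace(0,6.28,40)]])
x,y=BORE[:2]; x+=.002
env.move_straight([x,y,.20],rate=.2)
f=env.grab_frame("scene")["image"]
print(env.read_state()["clock"])
o=[cv2.resize(i[120:180,330:390],None,fx=6,fy=6,interpolation=cv2.INTER_CUBIC) for i in(f,_ref)]
cv2.imwrite("pics/c2.png",np.hstack(o))
cv2.imwrite("pics/c3f.png",f)
cv2.imwrite("pics/c3.png",cv2.resize(f[125:280,220:390],None,fx=3.8,fy=3.8,interpolation=cv2.INTER_CUBIC))
```

```text
underside near-edge px at z: [(0.136, np.float64(157.9004945511624)), (0.142, np.float64(155.8116982524226)), (0.151, np.float64(152.64272781614346))]
45.9083Traceback (most recent call last):
  File "<stdin>", line 8, in <module>
NameError: name '_ref' is not defined
```

Run:
```python
from h import *
from workcell import env
f=env.grab_frame("scene")["image"]; r=cv2.imread("pics/scene0.png")
o=[cv2.resize(i[120:180,330:390],None,fx=6,fy=6,interpolation=cv2.INTER_CUBIC) for i in(f,r)]
cv2.imwrite("pics/c2.png",np.hstack(o)); print(pinrow(f))
overlay(f,"scene",[*X[:3],.556],(220,125,390,280),3.8,"pics/c3.png")
```

```text
(0.0, 3.12, 0.822)
```

View pics/c2.png

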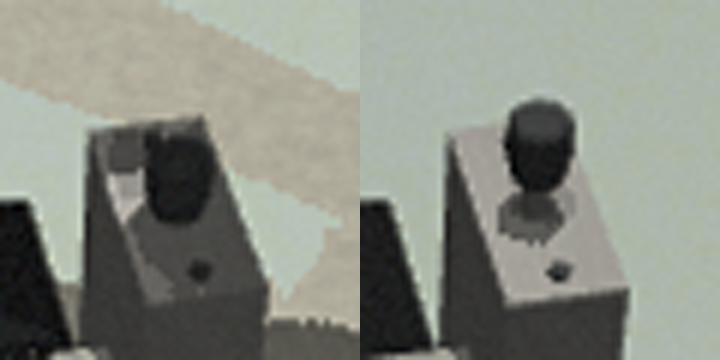

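View pics/c3.png

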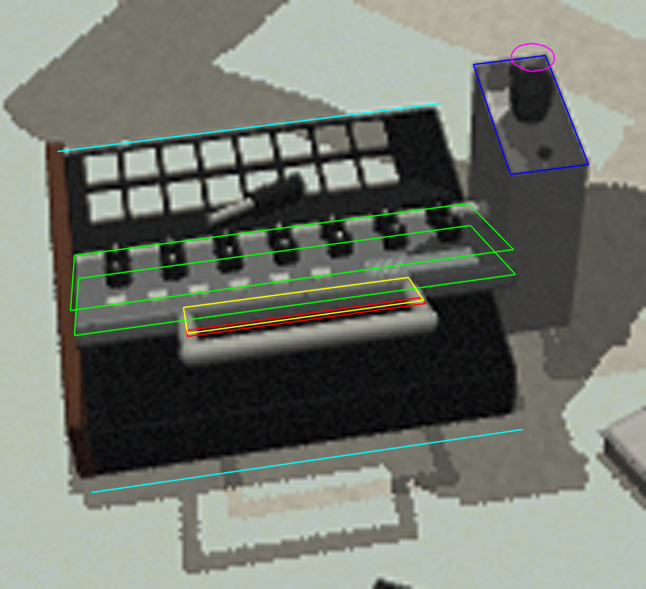

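Run:
```python
from h import *
from workcell import env
env.goto([.40,.30,.33],[-90,0,76.96])
f=env.grab_frame("scene"); im=f["image"]; r=cv2.imread("pics/scene0.png")
print(env.read_state()["clock"],env.read_state()["force"])
for t in ("pin_head","jack_a","mug","tin","pedal"):
    print(t,[(round(d["score"],2),[round(float(v),3) for v in d["xyz"]]) for d in env.search_frame(f,t)][:3])
o=[cv2.resize(i[120:180,330:390],None,fx=6,fy=6,interpolation=cv2.INTER_CUBIC) for i in(im,r)]
cv2.imwrite("pics/d2.png",np.hstack(o))
for a in (.40,.44,.48): overlay(im,"scene",[*X[:3],a],(220,125,390,280),3.8,f"pics/d3_{a}.png")
t=np.linspace(0,6.28,40)
for z in (.162,.171,.177): print(z,proj("scene",S2W(X,np.c_[.012*np.cos(t),.15+.012*np.sin(t),0*t+z]))[:,1].min())
```

```text
46.9583 [ 0.16671745  0.61057486 -0.67891411]
pin_head []
jack_a [(0.7, [0.735, -0.015, 0.006]), (0.64, [0.456, 0.017, 0.056])]
mug [(0.89, [0.563, 0.288, 0.059])]
tin [(0.69, [0.704, 0.171, 0.022])]
pedal [(0.92, [0.51, -0.241, 0.04])]
0.162 141.37763086464213
0.171 138.11498525213975
0.177 135.91497813154456
```

View pics/d2.png

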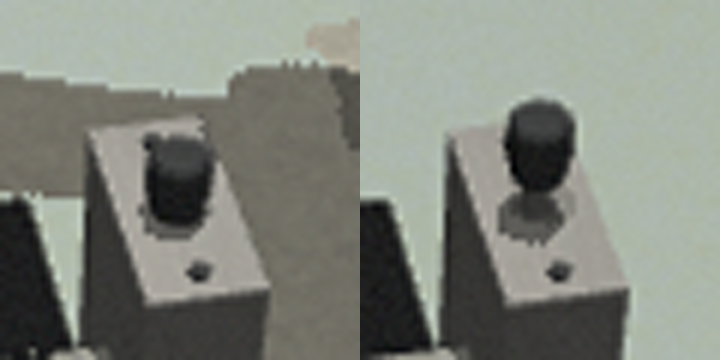

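View pics/d3_0.44.png

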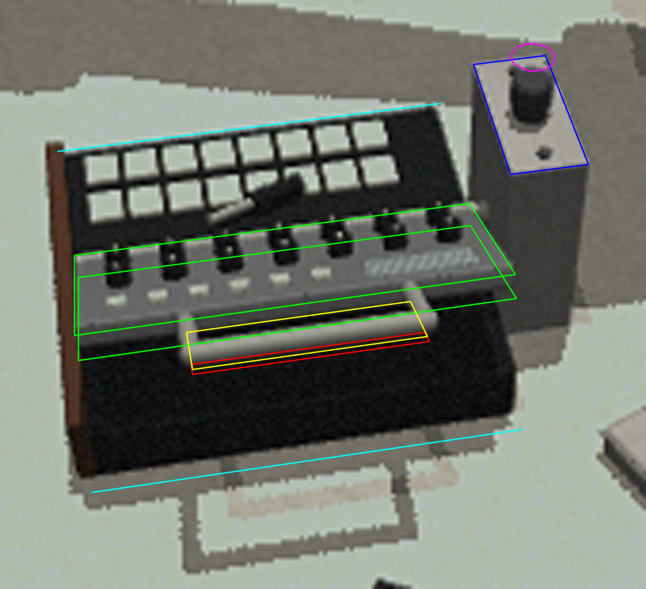

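```bash
python3 -c "
from workcell import env
env.close_job(); print(env.read_state()['clock'])"
```

```text
the job is handed in; nothing more can be done
the job is handed in; nothing more can be done
```

I folded the panel up by its bar, found the playing angle, pushed the pin home and handed the job in at about 47 s. No verdict is reported.

- **Playing angle:** the camera showed the pin drop during the slow lift. I then felt for the soft block on each side, keeping to about 11 N at the bar, and let go at the middle of the play. That was about 0.556 rad by the arm's readings, against a middle of 0.562.
- **Pin:** the push stopped firmly at the same height three times, the last at 18 N. In the images the head came down about 5 px at its underside and 6 px at its top, where 15 mm of travel should show as 5.3 to 5.5 px. Its underside lies on the housing.
- **Final checks:** the mug, tin, pedal and both jack plugs were detected within about 5 mm of where they started. The arm was clear of everything, with force readings below 1 N.

These readings disagreed or failed:

- **Fingertip height:** the fingertips were about 40 mm higher than the reported tool position. My first grasp closed on nothing for this reason, and I corrected it by touching the bar.
- **Panel angle:** the angle from the arm's arc is offset from the camera's. The camera puts the panel nearer 0.49 rad than 0.556, but both are well inside the allowed 0.27 to 0.93.
- **Pin detector:** the trained network did not find the pin head in the last picture, so the check that it is home rests on my own pixel measurements.

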